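Raise the lamp lid to the set index for a raking-light photograph

TASK

Take the clear dust cover off the raking-light lamp box by its knob and set it down gently and upright on the bare bench to the left, clear of the box. Then lift the lamp lid by its bow handle against its spring until it lines up with the index arm on the quadrant, and keep holding it there for the photograph: finish with the lid still in the gripper. Do not shift the index arm, do not let the lid snap shut, and leave the other things on the bench where they are.

Things in the scene. Friction and masses are not known exactly. Their poses are not given: they have to be found in the camera images.
- lamp_box: Grey open-topped metal lamp box, 220 (x) x 180 (y) x 50 mm high, fixed to the bench, closed by a flat aluminium lid. Origin: centre of its underside. Hinge line along its x axis at its +y edge; the lid's handle is on its -y side. On its +x side stands a quadrant (quarter ring, radius 58 mm about the hinge line, top 118 mm above the bench). Turned up to 0.3 rad from the world axes.
- hinge (a point): Middle of the lid's hinge line, in the lamp box frame at (0, 85, 60) mm. Axes as the lamp box.
- lid (a joint): Angle of the lamp lid, rad: 0 shut (level), growing as its free edge rises; limit 1.6. The lid is a flat plate 220 x 175 x 16 mm, 0.5 kg, its middle plane through the hinge line. A spring always pulls it shut (0.48 Nm when shut, plus 0.6 Nm per rad): the handle needs about 5 N to lift and 5 to 6 N to hold. Let go, it falls shut.
- lid_grip (a point): Middle of the lid's bow handle: a round steel bar 10 mm thick, 110 mm long, parallel to the hinge line, 221 mm from it in the plane of the lid (60 mm above the bench when shut). 41 mm free between bar and lid edge, nothing under the bar. The bar can turn between the finger pads. Axes turn with the lid: -y points from the hinge to the bar.
- index (a joint): Angle of the index arm on the quadrant, rad, on the same scale as the lid angle: the lid is right when lid equals it. Set beforehand to between 0.5 and 0.95; stiff (0.6 Nm of friction), not to be moved.
- index_tip (a point): Outer tip of the index arm, a dark steel strip 5 mm wide on the outer (+x) face of the quadrant, reaching 66 mm from the hinge line, 122 mm to the +x side of the box's middle. Axes turn with the arm: -y points from the hinge line to the tip.
- cover: Loose clear plastic dust cover, an upside-down open box 282 (x) x 272 (y) x 134 mm high with 4 mm walls, 0.3 to 0.6 kg, that stands on the bench over the lamp box with 8 to 18 mm to spare all round. Origin: centre of its open underside. It must rise 125 mm to clear the quadrant.
- cover_knob (a point): Grip point of the black round knob in the middle of the cover's top: knob 34 mm in diameter, its cylindrical part from 16 to 38 mm above the cover's top; this point is 27 mm above the top, 161 mm above the cover's origin.
- jar: Bystander: glass jar with a white lid, 66 mm in diameter, 95 mm high, to the far left. Origin: centre of its underside.
- brush: Bystander: cleaning brush lying on the right. Origin: under its middle.
- brick: Bystander: piece of Roman brick, about 90 x 60 x 35 mm, beyond the lamp box. Origin: centre of its underside.
- tray: Bystander: grey plastic tray of sherds, 120 x 170 x 35 mm, beyond the work on the left. Origin: centre of its underside.

How it is judged:
By the outcome, as a careful person would: the job done as asked, in the order asked, and still so for the second after the job is handed in, while the arm keeps its last pose, push and grip.
It also fails if it takes over 61 s, if anything falls off the work surface, if the arm or the gripper's body presses on something with over 40 N, if the wrist force passes 120 N, or if a joint passes its speed limit or range.

ROBOT

A 6-joint arm with a two-finger parallel gripper is mounted at the origin on the work surface. World frame = base frame: x ahead of the robot, y to its left, z up, the work surface at z = 0. Lengths are in mm, angles in rad, forces in N, time in s.
With the tool pointing down it reaches from about 350 to 875 mm from the base axis. Payload 4.2 kg.
Tool frame: the origin (TCP) lies at the centre of the arm's flange, where the gripper is bolted on; the fingertips stand 173 mm ahead of it and the grasp point (between the pads) lies 155 mm ahead of it; z points along the fingers, y is the line along which they close (so a half turn about z gives the same grasp; the last joint's range is limited). The gripper opens to 85 mm and grips with 20 to 120 N. Pads are 22 mm wide; open, the fingers measure 114 mm over their backs; the gripper's body (76 mm by 85 mm) begins 54 mm behind the grasp point. The pads swing forward as they close: fully open they stand 13 mm farther back than shut.
Start: joints at [0.259, 0.385, 0.008, 0, -1.194, -0.259], TCP at [624.98, 0.025, 404.712] pointing down, gripper open.
Joint ranges: [-3.14, 3.14], [-1.21, 2.06], [-1.07, 1.41], [-3.16, 2.05], [-2.99, -0.16], [-3.1, 3.1]. Speed limits (rad/s): [2.79, 2.79, 3.14, 3.14, 3.14, 3.14].

INTERFACE

Orientations are given as a rotation vector (axis times angle).
In Python, from bench import telemetry, optics, order, nets gives the robot as it stands.
- The arm moves only by the shell command python3 -m pendant 'ROWS' [FORCE]. ROWS is JSON, one flat list of numbers, 7 for each row, row after row: the shift along the tool's x, y, z in m, then the turn, a rotation vector about the tool's x, y, z in degrees, then the opening, from -1 (shut) to 1 (fully open). In form: [dx, dy, dz, rx, ry, rz, claw, dx, dy, dz, rx, ry, rz, claw, ...]. A call has exactly 10 rows; each row is the pose to reach, as a shift and turn from the pose commanded when the call began, along the tool's axes at that moment; what a row does not reach only later rows make up. A row lasts 1/8 s, in which the tool goes at most 62.5 mm and 10.7 degrees, less where a joint would pass 70% of its speed; a pose out of reach is approached as far as the arm can. A call with a gripper value outside its range is refused whole. The fingers move at their own pace and stop on an object; FORCE is the grip in N (left out, the last holds). Time passes only in rows, so rows that repeat a pose let the fingers close, or fill a call up. It gives the time, the measured TCP pose, the force, the opening and the grip force at its end, in the units of the state.
- telemetry.get_obs(): the state, without advancing time (a new reading comes with each control period).
- optics.capture(name): name is "scene" or "side" or "wrist"; returns the picture (400x640x3 uint8, red, green, blue); there is no depth.
- optics.get_calibration(name): a dict with "fx", "fy", "cx", "cy" (pixels), "k1" (the pictures are not rectified: a ray, as slopes to the right and down, at radius r is drawn at 1 + k1 r^2 times it, then the intrinsics apply), "position" and "orientation" of the camera in the world. Camera axes: x right, y down, z forward; pixel columns grow to the right and rows downward; lengths in mm; the calibration is good to about 2 mm. A picture is of the moment at which its call begins: read the wrist's pose just before it. get_calibration takes no time and is no camera call; for the wrist camera it gives the pose at the moment of the call.
- order.job_done(): hands the job in; it is judged then, once.
Trained networks look in the newest picture that a camera, given by its name, has taken for a name from the list of things; names that differ only in an ending like _2 or _b are one class to them, and where a whole thing is asked for, a point or a joint stands for the part that bears it (a point fixed in the world has none). Each returns a list of dicts, best first, with "score" (0 to 1); they miss things now and then, are a little off and sometimes report something else, mostly with a low value. They report only what shows in the picture. A call takes as long as a camera call.
- nets.spot_in(camera, query): "at" ([row, column] in pixels, amid what is visible of it).
- nets.masks_of(camera, query): "pixels" (400x640 bool, what is visible of it) and "at" ([row, column] in pixels, amid what is visible of it).
The state is a dict: "t": time; "q": joint angles; "qvel": joint speeds; "joint_efforts": joint torques, N m; "position": TCP position; "tcp_rot": TCP orientation; "force": force on the tool from outside, world axes, zero at the start; "torque": the same for the moment, N m; "finger_gap": opening from 0.0 (shut) to 1.0 (fully open); "gripper_force": force on a finger pad.
Only numpy, scipy, OpenCV 4.12 (cv2) and the standard library are available. Lean on these libraries where they do the work, as an engineer would, in place of code of your own. Each camera call takes 0.05 s, during which the arm holds its last target. There are 200 camera calls.

## Working session

There is one attempt and no reset: what is moved stays moved. The work goes in short steps, Python scripts to look and compute and a shell command to move; the robot and the scene stay as the last step left them, time stands still between calls to the robot, and variables do not carry over. Pictures are saved under pics/ and viewed, at most 10 in all, crops included, and the job is handed in when it is done.

```bash
ls; mkdir -p pics; cat > h.py <<'E'
import numpy as np, cv2
from scipy.spatial.transform import Rotation as R
from bench import telemetry, optics, order, nets
def rot(o):
    o=np.array(o,float)
    return o if o.shape==(3,3) else (R.from_rotvec(o).as_matrix() if o.size==3 else R.from_quat(o).as_matrix())
def ray(c,at):
    x=(at[1]-c['cx'])/c['fx']; y=(at[0]-c['cy'])/c['fy']
    u,v=x,y
    for _ in range(20):
        s=1+c['k1']*(u*u+v*v); u,v=x/s,y/s
    return np.array(c['position'],float), rot(c['orientation'])@np.array([u,v,1])
def onplane(c,at,z):
    p,d=ray(c,at); return p+d*(z-p[2])/d[2]
def proj(c,P):
    q=(np.atleast_2d(P)-np.array(c['position']))@rot(c['orientation'])
    u=q[:,:2]/q[:,2:]; s=1+c['k1']*(u**2).sum(1,keepdims=True)
    u=u*s; return np.c_[u[:,1]*c['fy']+c['cy'],u[:,0]*c['fx']+c['cx']]
def tri(rs):
    A=0;b=0
    for p,d in rs:
        d=d/np.linalg.norm(d);M=np.eye(3)-np.outer(d,d);A=A+M;b=b+M@p
    return np.linalg.solve(A,b)
def save(im,n): cv2.imwrite('pics/'+n,im[:,:,::-1])
E
python3 - <<'E'
from h import *
o=telemetry.get_obs(); print(o)
for n in ['scene','side','wrist']:
    c=optics.get_calibration(n); print(n,c)
    save(optics.capture(n),n+'0.png')
    for q in ['cover_knob','lamp_box','cover','lid_grip','index_tip','jar','brush','brick','tray']:
        r=nets.spot_in(n,q)
        print(n,q,[(x['score'],np.round(x['at'])) for x in r[:2]])
E
cd pics; python3 -c "
import cv2,numpy as np
a=[cv2.imread(n+'0.png') for n in ['scene','side','wrist']]
cv2.imwrite('sc.png',np.vstack([a[0],])); "
```

```text
pics
{'t': 0.0, 'q': array([ 2.58585973e-01,  3.85575254e-01,  6.63851430e-03, -4.92331971e-04,
       -1.19398561e+00, -2.58595177e-01]), 'qvel': array([-7.20831469e-04,  1.94859560e-03, -4.24362513e-04,  1.74249500e-03,
       -7.47198725e-05, -1.03045713e-03]), 'joint_efforts': array([-9.55001960e-04, -3.92286408e+01,  1.88399577e+01,  4.18616563e+00,
       -4.72148502e-03,  8.27910434e-07]), 'position': array([6.24803778e+02, 2.88257723e-02, 4.03615831e+02]), 'tcp_rot': array([ 2.22009218, -2.22051592, -0.00229921]), 'force': array([0.17333228, 0.06848442, 0.87365314]), 'torque': array([-0.02451284,  0.02460967,  0.01038279]), 'gripper_force': 0.0, 'finger_gap': 1.000313997536746}
scene {'fx': 376.14433094183426, 'fy': 376.14433094183426, 'cx': 313.81592234163696, 'cy': 202.50953027323098, 'k1': -0.03322816423754633, 'position': array([ 924.39199133, -518.93225512, 1056.85308358]), 'orientation': array([-2.46974755, -0.71135315,  0.19241949])}
scene cover_knob [(0.98, array([259., 234.]))]
scene lamp_box []
scene cover [(0.94, array([258., 237.]))]
scene lid_grip []
scene index_
[... 706 characters left out ...]
e brush [(0.74, array([325., 320.]))]
side brick []
side tray [(0.83, array([196., 350.]))]
wrist {'fx': 288.5187971741251, 'fy': 288.5187971741251, 'cx': 319.16552631086915, 'cy': 196.8248451756465, 'k1': -0.0028670828824216713, 'position': array([625.02550728, -84.51213334, 374.13488259]), 'orientation': array([-1.23360896e-04,  3.09775755e+00,  5.16416783e-01])}
wrist cover_knob [(0.93, array([ 41., 461.]))]
wrist lamp_box [(0.67, array([ 41., 465.]))]
wrist cover [(0.84, array([ 40., 462.]))]
wrist lid_grip []
wrist index_tip [(0.59, array([ 41., 463.]))]
wrist jar []
wrist brush [(0.2, array([266., 241.]))]
wrist brick [(0.7, array([ 11., 179.]))]
wrist tray [(0.6, array([266., 238.]))]
```

View pics/scene0.png

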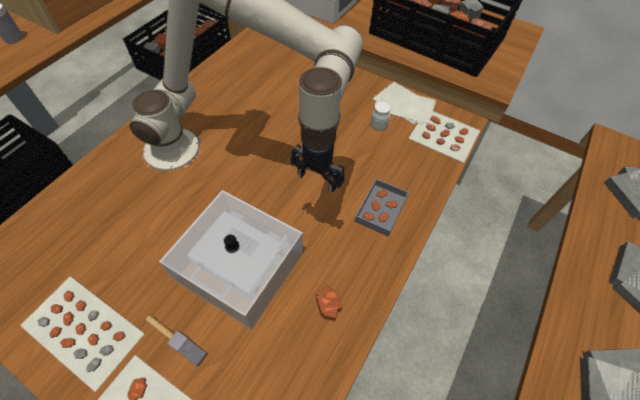

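View pics/side0.png

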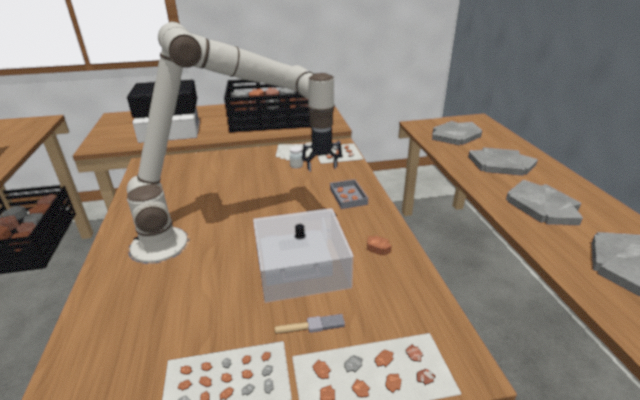

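The pictures show the clear cover with its black knob at scene (243,231) and side (231,300). The tray is at scene (207,380), the jar at (118,379), the brush at (344,179) and the brick at (303,328). The bench under the gripper, to the left of the box, is bare.

```bash
python3 - <<'E'
from h import *
cs={n:optics.get_calibration(n) for n in ['scene','side','wrist']}
for n in ['scene','side','wrist']:
    optics.capture(n)
    for q in ['cover_knob','cover','jar','tray','brick','brush']:
        m=nets.masks_of(n,q)
        for x in m[:1]:
            print(n,q,x['score'],np.round(x['at'],1),x['pixels'].sum(),'z0',np.round(onplane(cs[n],x['at'],0)),'z161',np.round(onplane(cs[n],x['at'],161)))
            if q=='cover':
                cn=cv2.findContours(x['pixels'].astype(np.uint8),0,2)[0]; cn=max(cn,key=cv2.contourArea)
                print(cv2.approxPolyDP(cv2.convexHull(cn),4,True)[:,0,::-1].tolist())
im=cv2.imread('pics/scene0.png'); cv2.imwrite('pics/crop.png',cv2.resize(im[180:340,150:350],(800,640)[:2] and (750,600),interpolation=2))
E
```

```text
scene cover_knob 0.86 [256.4 233.2] 11551 z0 [ 466. -219.    0.] z161 [ 536. -265.  161.]
scene cover 0.88 [259.1 235.2] 11373 z0 [ 477. -223.    0.] z161 [ 545. -268.  161.]
[[191, 221], [233, 301], [253, 302], [328, 252], [285, 180], [262, 159]]
scene jar 0.72 [118.7 381.4] 465 z0 [586. 565.   0.] z161 [638. 400. 161.]
scene tray 0.63 [209.8 382.3] 1790 z0 [779. 180.   0.] z161 [801.  73. 161.]
scene brick 0.6 [304.6 327.9] 665 z0 [ 789. -194.    0.] z161 [ 810. -243.  161.]
scene brush 0.64 [344.7 178.2] 906 z0 [ 504. -505.    0.] z161 [ 568. -507.  161.]
side cover_knob 0.57 [256.2 303.1] 7345 z0 [ 517. -181.    0.] z161 [ 493. -373.  161.]
side cover 0.76 [255.4 301.2] 7349 z0 [ 511. -175.    0.] z161 [ 488. -368.  161.]
[[209, 331], [256, 353], [288, 352], [302, 266], [219, 254]]
side jar 0.62 [157.9 294.5] 245 z0 [596. 609.   0.] z161 [558. 283. 161.]
side tray 0.8 [192.9 349.1] 888 z0 [785. 207.   0.] z161 [716. -51. 161.]
side brick 0.76 [250.3 381.2] 391 z0 [ 798. -207.    0.] z161 [ 726. -394.  161.]
wrist cover_knob 0.57 [ 41.6 463. ] 28215 z0 [ 459. -146.    0.] z161 [ 530. -120.  161.]
wrist cover 0.79 [ 41.  464.6] 28259 z0 [ 457. -147.    0.] z161 [ 529. -120.  161.]
[[0, 639], [74, 637], [82, 546], [87, 312], [79, 299], [0, 297]]
wrist tray 0.65 [267.3 238. ] 6714 z0 [747. 155.   0.] z161 [695.  52. 161.]
```

View pics/crop.png

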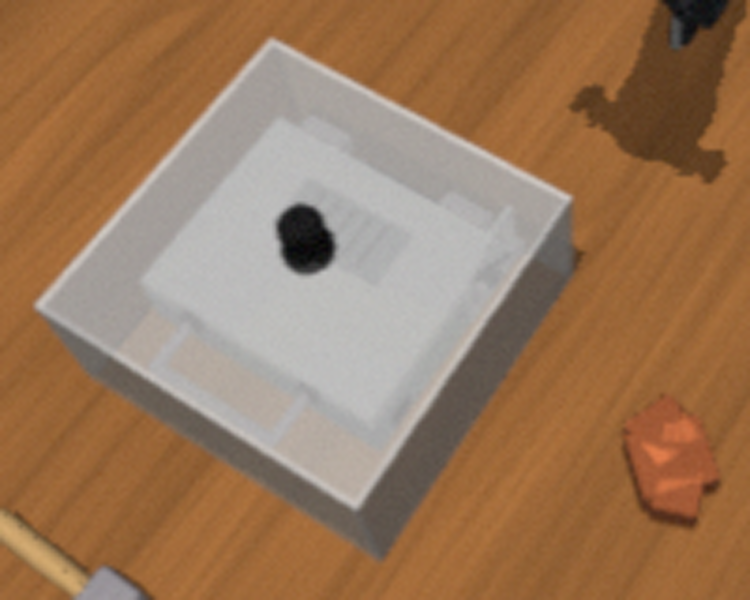

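The crop shows the cover's top corners at scene (row,col) (190.7,222.5), (232.8,302.5), (315.2,245.5) and (261.3,160.1). The knob's top is at about (241,230), and the lid handle is faintly visible on the near side.

```bash
python3 - <<'E'
from h import *
c=optics.get_calibration('scene'); s=optics.get_calibration('side')
P=np.array([onplane(c,a,134) for a in [(190.7,222.5),(232.8,302.5),(315.2,245.5),(261.3,160.1)]])
print(P.round(), P.mean(0).round(1)); 
for i in range(4):
    d=P[(i+1)%4]-P[i]; print(np.linalg.norm(d).round(), np.degrees(np.arctan2(d[1],d[0])).round(1))
rs=[]
for n,cc,(r0,r1,c0,c1) in [('scene',c,(225,262,215,250)),('side',s,(218,245,290,312))]:
    im=cv2.imread(f'pics/{n}0.png')[r0:r1,c0:c1].max(2)<70
    ys,xs=np.nonzero(im); at=(ys.mean()+r0,xs.mean()+c0); print(n,im.sum(),at,ys.min()+r0,ys.max()+r0); rs.append(ray(cc,at))
k=tri(rs); print('knob',k)
print(proj(c,k),proj(s,k))
print([onplane(cc,(r,q),155) for cc,r,q in []])
E
```

```text
[[ 362. -105.  134.]
 [ 642.  -97.  134.]
 [ 649. -366.  134.]
 [ 369. -373.  134.]] [ 505.5 -235.4  134. ]
280.0 1.6
269.0 -88.6
280.0 -178.5
268.0 91.4
scene 189 (np.float64(243.35978835978835), np.float64(230.9047619047619)) 235 251
side 95 (np.float64(231.25263157894736), np.float64(299.38947368421054)) 225 237
knob [ 502.04164642 -235.10875024  151.18391025]
[[243.21470223 230.8442327 ]] [[231.32585037 299.49649437]]
[]
```

```bash
python3 -m pendant '[0.04,0.02,0,0,0,0,1, 0.09,0.045,0,0,0,0,1, 0.14,0.073,0,0,0,0,1, 0.19,0.099,0,0,0,0,1, 0.225,0.116,0,0,0,0,1, 0.235,0.1215,0.01,0,0,0,1, 0.235,0.1215,0.02,0,0,0,1, 0.235,0.1215,0.03,0,0,0,1, 0.235,0.1215,0.03,0,0,0,1, 0.235,0.1215,0.03,0,0,0,1]' 60
python3 - <<'E'
from h import *
c=optics.get_calibration('wrist'); im=optics.capture('wrist'); save(im,'w1.png')
o=telemetry.get_obs(); print(o['t'],o['position'],o['tcp_rot'])
ys,xs=np.nonzero(im.max(2)<50); print(len(ys))
print(proj(c,[[503.5,-235.2,161],[503.5,-235.2,172]]))
r=nets.spot_in('wrist','cover_knob'); print(r and [(x['score'],x['at'],onplane(c,x['at'],161)) for x in r[:2]])
E
```

```text
t: 3.8
position: [504.1, -234.3, 374.7]
tcp_rot: [2.223, -2.22, 0.0]
force: [0.4, -0.1, 0.4]
finger_gap: 1.002
gripper_force: 0.0
3.85 [ 503.98404583 -234.47106705  374.98868271] [-2.22257639e+00  2.22002989e+00 -9.92429169e-04]
36987
[[225.30742486 320.37772147]
 [232.28097481 320.42432899]]
[(0.73, [149.8, 319.6], array([ 504.13401864, -287.71368063,  161.        ]))]
```

View pics/w1.png

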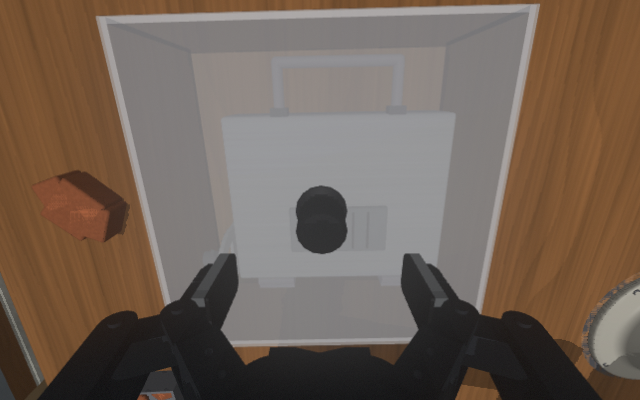

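The knob's top is at (row 228, col 322), within a few pixels of the prediction at (232,320). The lid and bow handle are visible through the cover. Next I descend and grip.

```bash
python3 -m pendant '[0,0,0.02,0,0,0,1, 0,0,0.04,0,0,0,1, 0,0,0.055,0,0,0,1, 0,0,0.061,0,0,0,1, 0,0,0.061,0,0,0,0.5, 0,0,0.061,0,0,0,0, 0,0,0.061,0,0,0,-1, 0,0,0.061,0,0,0,-1, 0,0,0.061,0,0,0,-1, 0,0,0.061,0,0,0,-1]' 70
```

```text
t: 5.15
position: [503.6, -235.0, 314.7]
tcp_rot: [-2.222, 2.221, -0.002]
force: [-2.8, 1.2, 6.8]
finger_gap: 0.378
gripper_force: 69.7
```

```bash
python3 -m pendant '[0,0,-0.005,0,0,0,-1, 0,0,-0.015,0,0,0,-1, 0,0,-0.035,0,0,0,-1, 0,0,-0.055,0,0,0,-1, 0,0,-0.08,0,0,0,-1, 0,0,-0.105,0,0,0,-1, 0,0,-0.125,0,0,0,-1, 0,0,-0.14,0,0,0,-1, 0,0,-0.148,0,0,0,-1, 0,0,-0.15,0,0,0,-1]' 70; python3 - <<'E'
from h import *
c=optics.get_calibration('scene'); im=optics.capture('scene'); save(im,'s2.png')
E
```

```text
t: 6.4
position: [503.4, -234.9, 463.7]
tcp_rot: [-2.221, 2.221, 0.0]
force: [-0.4, 0.1, -4.1]
finger_gap: 0.371
gripper_force: 69.9
```

View pics/s2.png

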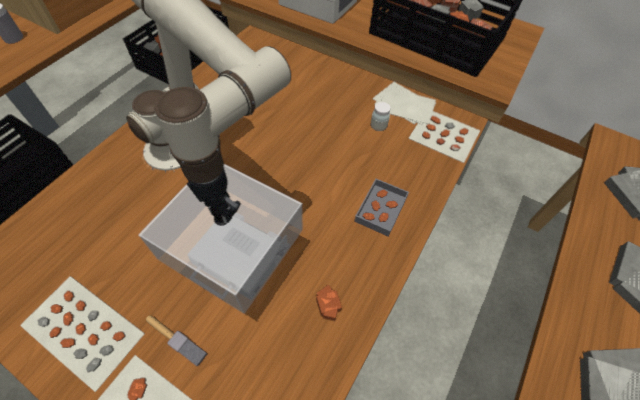

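The cover hangs level and clear of the box, so I move left.

```bash
python3 -m pendant '[-0.01,0,0,0,0,0,-1, -0.03,0,0,0,0,0,-1, -0.06,0,0,0,0,0,-1, -0.1,0,0,0,0,0,-1, -0.145,0,0,0,0,0,-1, -0.19,0,0,0,0,0,-1, -0.235,0,0,0,0,0,-1, -0.275,0,0,0,0,0,-1, -0.305,0,0,0,0,0,-1, -0.32,0,0,0,0,0,-1]' 70
python3 -m pendant '[-0.32,0,0,0,0,0,-1, 0,0,0.015,0,0,0,-1, 0,0,0.035,0,0,0,-1, 0,0,0.06,0,0,0,-1, 0,0,0.085,0,0,0,-1, 0,0,0.105,0,0,0,-1, 0,0,0.12,0,0,0,-1, 0,0,0.13,0,0,0,-1, 0,0,0.136,0,0,0,-1, 0,0,0.14,0,0,0,-1]' 0 2>&1 | head -0; echo
```

```text
t: 7.7
position: [503.1, 86.8, 463.1]
tcp_rot: [2.223, -2.218, -0.001]
force: [-0.2, -0.8, -3.2]
finger_gap: 0.378
gripper_force: 69.8
```

That second call was a mistake: its first row shifts from the wrong base and its force is bad. I'll check whether it ran.

```bash
python3 - <<'E'
from h import *
o=telemetry.get_obs(); print({k:np.round(o[k],3) for k in ['t','position','tcp_rot','force','finger_gap','gripper_force']})
im=optics.capture('scene'); save(im,'s3.png')
E
```

```text
{'t': np.float64(8.95), 'position': array([503.676,  85.098, 323.816]), 'tcp_rot': array([-2.221e+00,  2.221e+00, -1.000e-03]), 'force': array([-0.095, -0.642, -3.95 ]), 'finger_gap': np.float64(0.376), 'gripper_force': np.float64(69.695)}
```

View pics/s3.png

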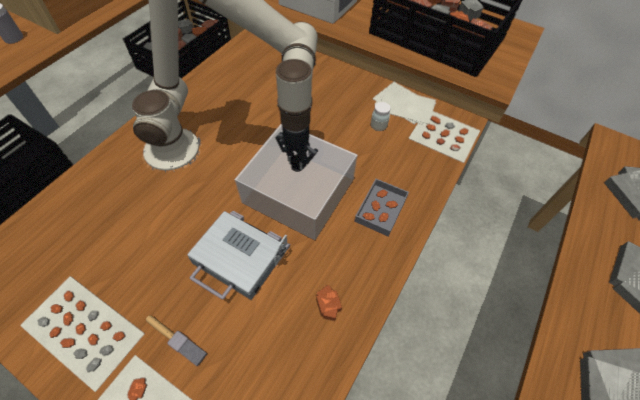

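It did run. The arm went briefly about 60 mm too far left and then came back. The cover is still held level at (504,85), about 9 mm above bare bench, and the tray (207,380) and jar (118,379) are untouched. I lower it slowly.

```bash
python3 -m pendant '[0,0,0.001,0,0,0,-1, 0,0,0.003,0,0,0,-1, 0,0,0.005,0,0,0,-1, 0,0,0.0065,0,0,0,-1, 0,0,0.0075,0,0,0,-1, 0,0,0.008,0,0,0,-1, 0,0,0.0085,0,0,0,-1, 0,0,0.009,0,0,0,-1, 0,0,0.009,0,0,0,-1, 0,0,0.009,0,0,0,-1]' 70
```

```text
t: 10.25
position: [504.0, 85.6, 315.8]
tcp_rot: [-2.22, 2.219, -0.002]
force: [-1.8, 5.0, 4.4]
finger_gap: 0.376
gripper_force: 70.6
```

The force rose from -4 to +4 N, so the cover is on the bench. I release it slowly, then rise.

```bash
python3 -m pendant '[0,0,0,0,0,0,-0.25, 0,0,0,0,0,0,-0.2, 0,0,0,0,0,0,-0.1, 0,0,0,0,0,0,0.2, 0,0,0,0,0,0,0.6, 0,0,0,0,0,0,1, 0,0,0,0,0,0,1, 0,0,0,0,0,0,1, 0,0,-0.02,0,0,0,1, 0,0,-0.05,0,0,0,1]' 70
python3 - <<'E'
from h import *
c=optics.get_calibration('scene'); im=optics.capture('scene'); save(im,'s4.png')
for q in ['lid_grip','index_tip','lid','index']:
    for n in ['scene','side']:
        if n=='side': optics.capture(n)
        elif q!='lid_grip': optics.capture(n)
        m=nets.masks_of(n,q); print(q,n,[(x['score'],np.round(x['at'],1),x['pixels'].sum()) for x in m[:2]])
save(optics.capture('side'),'d4.png')
a=cv2.imread('pics/s4.png')[195:305,175:305]; cv2.imwrite('pics/c4.png',cv2.resize(a,None,fx=5,fy=5,interpolation=2))
E
```

```text
t: 11.5
position: [503.3, 85.0, 364.4]
tcp_rot: [2.22, -2.22, -0.002]
force: [0.7, -0.3, -0.4]
finger_gap: 0.992
gripper_force: 0.0
lid_grip scene [(0.71, array([252.1, 229.4]), np.int64(4566))]
lid_grip side [(0.76, array([253.5, 295.8]), np.int64(2304))]
index_tip scene [(0.6, array([252.1, 282.9]), np.int64(53))]
index_tip side []
lid scene [(0.71, array([253.8, 231.4]), np.int64(4369))]
lid side [(0.55, array([257.2, 294.4]), np.int64(2518))]
index scene [(0.65, array([252.8, 281.1]), np.int64(42))]
index side []
```

View pics/c4.png

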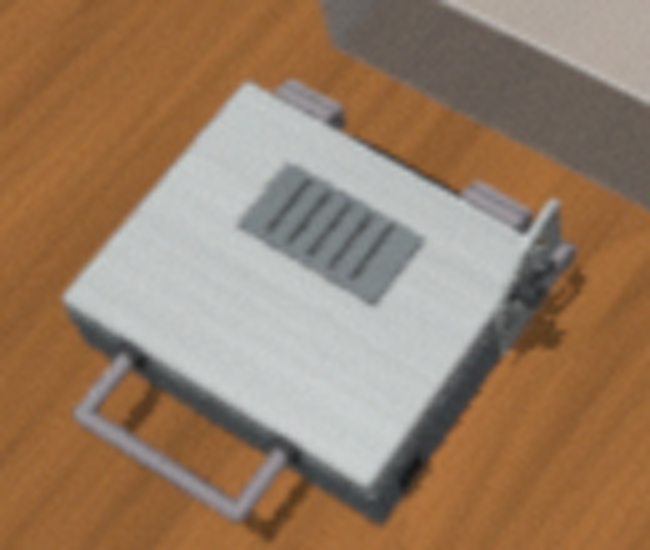

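The crop shows the lid corners at scene (row,col) (211.4,224.6), (243,281), (292.6,250) and (254.6,188). The handle bar runs from (277.6,191) to (298,222.6), and the quadrant with the index arm is at about (250,281). The cover stands upright on the left.

```bash
cat >> h.py <<'E'
from scipy.optimize import least_squares
def B(p,L):
    x,y,a=p; L=np.atleast_2d(np.array(L,float)); ca,sa=np.cos(a),np.sin(a)
    return np.c_[x+ca*L[:,0]-sa*L[:,1], y+sa*L[:,0]+ca*L[:,1], L[:,2]]
def tip(th,r=66): return [122,85-r*np.cos(th),60+r*np.sin(th)]
E
python3 - <<'E'
from h import *
c=optics.get_calibration('scene')
px=np.array([(211.4,224.6),(243,281),(292.6,250),(254.6,188),(277.6,191),(298,222.6)])
L=[(-110,85,68),(110,85,68),(110,-90,68),(-110,-90,68),(-55,-136,60),(55,-136,60)]
s=least_squares(lambda p:(proj(c,B(p,L))-px).ravel(),[505,-235,0]); p=s.x
print(p,s.fun.reshape(-1,2).round(1))
print('bar',B(p,[0,-136,60]),'hinge',B(p,[0,85,60]))
for th in (0.5,.6,.7,.8,.9): print(th,proj(c,B(p,tip(th))).round(1))
E
```

```text
[ 4.86391973e+02 -2.13951996e+02  2.83589076e-02] [[-0.7 -0.7]
 [ 0.2  2.7]
 [-0.1 -1.2]
 [ 0.2 -1.5]
 [ 0.5  0.5]
 [-0.4  0.2]]
bar [[ 490.24826768 -349.89731215   60.        ]] hinge [[ 483.98178913 -128.98617335   60.        ]]
0.5 [[257.1 275.7]]
0.6 [[255.3 276.2]]
0.7 [[253.3 276.9]]
0.8 [[251.3 277.6]]
0.9 [[249.2 278.5]]
```

```bash
python3 - <<'E'
from h import *
M=np.array([[0,-.8192,.5736],[1,0,0],[0,.5736,.8192]]).T
v=R.from_matrix(M).as_rotvec(degrees=True); print(v,np.linalg.norm(v))
E
```

```text
[-27.41072387 -27.41072387 -86.93695279] 95.18786333381723
```

```bash
python3 -m pendant '[0.02,-0.02,-0.03,-2.7,-2.7,-8.7,1, 0.05,-0.05,-0.04,-5.5,-5.5,-17.4,1, 0.085,-0.08,-0.04,-8.2,-8.2,-26.1,1, 0.12,-0.115,-0.04,-11,-11,-34.8,1, 0.155,-0.15,-0.03,-13.7,-13.7,-43.5,1, 0.19,-0.185,-0.02,-16.4,-16.4,-52.2,1, 0.22,-0.215,0,-19.2,-19.2,-60.9,1, 0.245,-0.24,0.02,-21.9,-21.9,-69.6,1, 0.258,-0.252,0.035,-24.7,-24.7,-78.2,1, 0.261,-0.256,0.04,-27.4,-27.4,-86.9,1]' 70
python3 - <<'E'
from h import *
c=optics.get_calibration('wrist'); im=optics.capture('wrist'); save(im,'w5.png')
o=telemetry.get_obs(); print(o['q'].round(2),np.abs(o['qvel']).max())
for q in ['index_tip','index']:
    m=nets.spot_in('wrist',q); print(q,[(x['score'],np.round(x['at'],1)) for x in m[:2]])
p=[486.4,-214,.0284]
for th in (0,0.5,.6,.7,.8,.9): print(th,proj(c,B(p,tip(th))).round(1))
print('hinge',proj(c,B(p,[122,85,60])).round(1))
E
```

```text
t: 13.6
position: [760.0, -177.4, 321.4]
tcp_rot: [-2.993, -0.004, 0.952]
force: [-0.2, 0.5, -0.3]
finger_gap: 1.001
gripper_force: 0.0
[-0.02  0.86  0.6   0.01 -1.93  1.6 ] 0.26287322696244403
index_tip [(0.72, array([176.1, 289.7]))]
index [(0.81, array([173.5, 289.6]))]
0 [[161.4 333.2]]
0.5 [[187.8 324.9]]
0.6 [[193.  321.1]]
0.7 [[197.9 316.5]]
0.8 [[202.5 311.2]]
0.9 [[206.8 305.2]]
hinge [[162.4 264.1]]
```

View pics/w5.png

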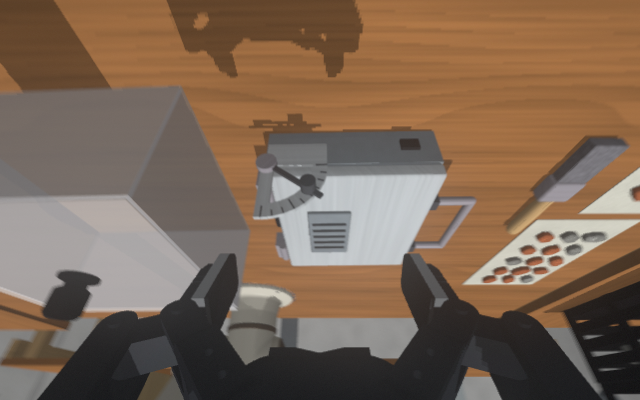

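```bash
python3 - <<'E'
import cv2
a=cv2.imread('pics/w5.png')[125:225,245:345]; cv2.imwrite('pics/c5.png',cv2.resize(a,None,fx=6,fy=6,interpolation=2))
E
```

```text
(no output)
```

View pics/c5.png

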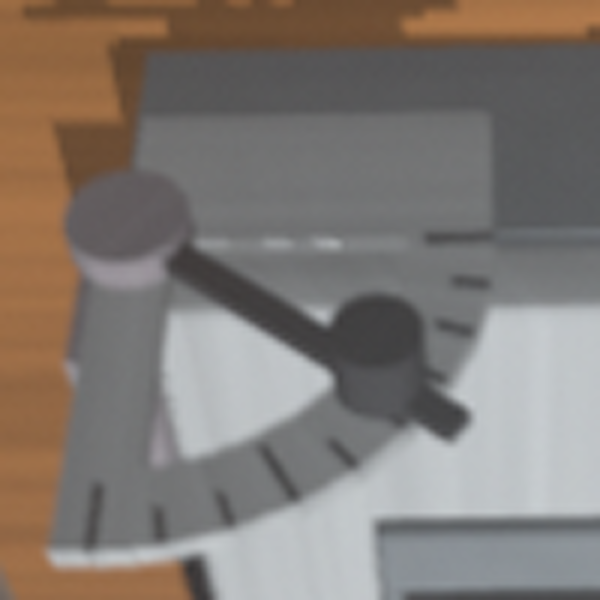

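The crop shows the index arm running from the pivot, under its dark knob at crop (380,335), to its tip at crop (459,425), which is full (195.8,321.5). The 10° scale marks put it between the 30° and 40° marks, about 0.6 rad.

```bash
python3 - <<'E'
from h import *
c=optics.get_calibration('wrist'); cs=optics.get_calibration('scene')
L=[(110,-90,68),(-110,-90,68),(-110,85,68),(55,-136,60),(-55,-136,60),(118,27,60),(118,85,118)]
px=np.array([(172,445),(263,420),(265,293),(200,471),(246,444),(164.5,327),(216.7,260.3),(195.8,321.5)])
Ls=[(-110,85,68),(110,-90,68),(-110,-90,68),(-55,-136,60),(55,-136,60)]
ps=np.array([(211.4,224.6),(292.6,250),(254.6,188),(277.6,191),(298,222.6)])
def f(v):
    P=np.vstack([B(v[:3],L),B(v[:3],[tip(v[3])])])+[0,0,v[4]]
    w=(proj(c,P)-px)
    return np.r_[w.ravel(),(proj(cs,B(v[:3],Ls))-ps).ravel()*SC,v[4]/3]
for SC in (0,1):
    s=least_squares(f,[487,-214,.03,.65,0]); print(SC,s.x.round(4)); print(s.fun[:16].reshape(-1,2).round(1).tolist())
# homography from scale marks on outer face (10deg marks) using crop px outer ends
v=s.x
print('bar',B(v[:3],[0,-136,60]))
def g(u):  # free camera-frame shift: local fit only quadrant
    P=np.vstack([B(u[:3],[(118,27,60),(118,85,118),(118,85-58*np.cos(1.0472),60+58*np.sin(1.0472))]),B(u[:3],[tip(u[3])])])+[0,0,u[4]]
    q=np.vstack([px[5:7],(125+500/6,245+298/6),px[7:]])
    return np.r_[(proj(c,P)-q).ravel(),(u[2]-v[2])*100]
s=least_squares(g,v); print('local',s.x.round(4),s.fun.round(1))
E
```

```text
0 [ 4.829859e+02 -2.183952e+02  7.060000e-02  6.212000e-01 -1.412700e+00]
[[0.1, 2.4], [0.6, -12.2], [1.8, 4.8], [-3.1, 2.4], [-4.0, 2.0], [1.8, -1.2], [2.2, 0.2], [-0.2, -0.3]]
1 [ 4.849457e+02 -2.171782e+02  6.040000e-02  6.273000e-01 -2.527000e-01]
[[0.3, 3.1], [1.0, -13.4], [1.8, 3.1], [-2.6, 2.5], [-3.5, 1.2], [1.1, -1.2], [1.6, -0.6], [-0.4, -0.5]]
bar [[ 493.16039321 -352.92986544   60.        ]]
local [ 4.871470e+02 -2.181218e+02  5.820000e-02  6.549000e-01  4.820000e-02] [-0.3  0.1  0.4  0.3  0.1 -0.  -0.3 -0.4 -0.2]
```

```bash
python3 - <<'E'
from h import *
c=optics.get_calibration('wrist'); im=optics.capture('wrist'); save(im,'w6.png'); cs=optics.get_calibration('scene')
a=cv2.imread('pics/w5.png',0)[120:230,240:350].astype(np.float32); b=cv2.imread('pics/w6.png',0)[120:230,240:350].astype(np.float32)
sh,_=cv2.phaseCorrelate(a,b,cv2.createHanningWindow(a.shape[::-1],cv2.CV_32F)); print('shift col,row',sh)
for n in ['index_tip','lid_grip']:
    m=nets.spot_in('wrist',n); print(n,[(x['score'],np.round(x['at'],1)) for x in m[:2]])
L=[(110,-90,68),(-110,85,68),(55,-136,60),(-55,-136,60),(118,27,60),(118,85,118),(118,85-58*np.cos(1.0472),60+58*np.sin(1.0472))]
px=np.array([(172,445),(265,293),(200,471),(246,444),(164.5,327),(216.7,260.3),(125+500/6,245+298/6),(195.8,321.5)])+[sh[1],sh[0]]
Ls=[(-110,85,68),(110,-90,68),(-110,-90,68),(-55,-136,60),(55,-136,60)]
ps=np.array([(211.4,224.6),(292.6,250),(254.6,188),(277.6,191),(298,222.6)])
def f(v):
    P=np.vstack([B(v[:3],L),B(v[:3],[tip(v[3])])])+[0,0,v[4]]
    return np.r_[(proj(c,P)-px).ravel(),(proj(cs,B(v[:3],Ls))-ps).ravel()*SC,v[4]/2]
for SC in (0,1):
    s=least_squares(f,[487,-214,.03,.65,0],loss='soft_l1'); v=s.x; print(SC,v.round(4)); print(s.fun[:16].reshape(-1,2).round(1).tolist()); print('bar',B(v[:3],[0,-136,60]).round(1))
def g(u):
    P=np.vstack([B(u[:3],L[4:]),B(u[:3],[tip(u[3])])])+[0,0,u[4]]
    return np.r_[(proj(c,P)-px[4:]).ravel(),(u[2]-v[2])*100]
s=least_squares(g,v); print('local',s.x.round(4),s.fun.round(1))
E
```

```text
shift col,row (1.3356103209163521, -0.634883328186433)
index_tip [(0.92, array([173.3, 290.9]))]
lid_grip [(0.68, array([213.2, 366.7]))]
0 [ 4.846813e+02 -2.167172e+02  3.850000e-02  6.481000e-01 -1.480100e+00]
[[1.4, 2.7], [1.3, -0.1], [-1.2, 0.4], [-2.6, -2.2], [0.5, -0.4], [-0.0, 0.3], [0.1, -0.2], [-0.3, -0.3]]
bar [[ 489.9 -352.6   60. ]]
1 [ 4.860713e+02 -2.158728e+02  3.100000e-02  6.506000e-01 -3.999000e-01]
[[1.7, 3.3], [1.5, -1.3], [-0.6, 0.5], [-2.0, -2.8], [0.2, -0.3], [-0.2, -0.2], [-0.1, -0.4], [-0.3, -0.3]]
bar [[ 490.3 -351.8   60. ]]
local [ 4.869788e+02 -2.162931e+02  3.120000e-02  6.547000e-01  3.153000e-01] [ 0.1  0.1 -0.1 -0.   0.1 -0.  -0.  -0.   0. ]
```

```bash
cat >> h.py <<'E'
def togo(P,Rt):
    o=telemetry.get_obs(); R0=rot(o['tcp_rot'])
    print('t',o['t'],'pos',o['position'].round(1),'shift m',((R0.T@(np.array(P)-o['position']))/1000).round(4),'rot',R.from_matrix(R0.T@Rt).as_rotvec(degrees=True).round(2))
def toolR(th,a=0.032):
    x=np.array([np.cos(a),np.sin(a),0]); z0=np.array([0,0,-1.]); M=np.c_[x,np.cross(z0,x),z0]
    return R.from_rotvec(-th*x).as_matrix()@M
E
python3 - <<'E'
from h import *
togo([490.2,-352,320],toolR(0))
E
```

```text
t 13.9 pos [ 759.4 -175.7  325.9] shift m [-0.2171  0.1768  0.1586] rot [-0.54 34.85 -1.9 ]
```

```bash
python3 -m pendant '[-0.013,0.011,0.009,0,2.1,-0.1,1, -0.039,0.032,0.028,-0.1,6.3,-0.3,1, -0.069,0.057,0.051,-0.2,11.2,-0.6,0.5, -0.1,0.081,0.073,-0.2,16,-0.9,0, -0.13,0.106,0.095,-0.3,20.9,-1.1,-0.06, -0.161,0.131,0.117,-0.4,25.8,-1.4,-0.06, -0.187,0.152,0.136,-0.5,30,-1.6,-0.06, -0.206,0.168,0.151,-0.5,33.1,-1.8,-0.06, -0.217,0.177,0.159,-0.5,34.9,-1.9,-0.06, -0.217,0.177,0.159,-0.5,34.9,-1.9,-0.06]' 70
python3 - <<'E'
from h import *
c=optics.get_calibration('wrist'); im=optics.capture('wrist'); save(im,'w7.png')
g=cv2.cvtColor(im,cv2.COLOR_RGB2GRAY)
p=[486.2,-215.9,.032]
print('pred bar ends, mid',proj(c,B(p,[(-50,-136,60),(50,-136,60),(0,-136,60)])).round(1),'lid edge',proj(c,B(p,[(0,-90,68),(-60,-90,68)])).round(1))
togo([490.2,-352,215],toolR(0)); print(telemetry.get_obs()['finger_gap'])
a=cv2.resize(im[:,:,::-1],(640,400)); cv2.imwrite('pics/w7.png',a)
E
```

```text
t: 15.15
position: [489.8, -353.1, 320.1]
tcp_rot: [-3.14, -0.049, -0.001]
force: [0.1, 0.3, 0.0]
finger_gap: 0.468
gripper_force: 0.0
pred bar ends, mid [[254.1 317. ]
 [142.3 316.6]
 [201.9 316.8]] lid edge [[205.2 260.6]
 [268.6 265. ]]
t 15.2 pos [ 490.6 -352.8  319.8] shift m [-0.0004 -0.0007  0.1048] rot [-0.05  0.01  0.02]
0.4698892388168442
```

View pics/w7.png

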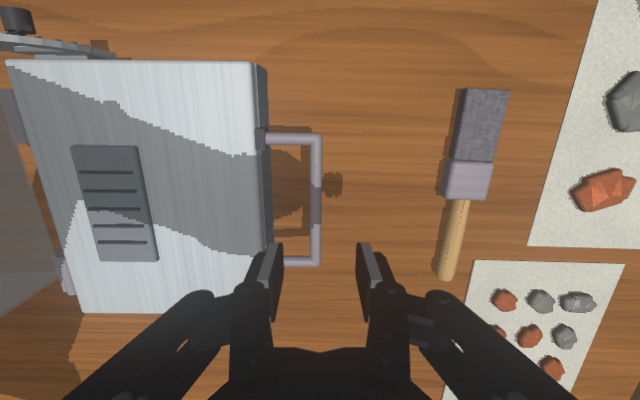

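The bar is at column 317, rows 133 to 265, as predicted and centred between the fingers. I descend 105 mm and close.

```bash
python3 -m pendant '[0,0,0.02,0,0,0,-0.06, 0,0,0.045,0,0,0,-0.06, 0,0,0.07,0,0,0,-0.06, 0,0,0.09,0,0,0,-0.06, 0,0,0.101,0,0,0,-0.06, 0,0,0.105,0,0,0,-0.06, 0,0,0.105,0,0,0,-0.06, 0,0,0.105,0,0,0,-0.5, 0,0,0.105,0,0,0,-1, 0,0,0.105,0,0,0,-1]' 80
python3 -m pendant '[0,0,0,0,0,0,-1, 0,0,0,0,0,0,-1, 0,0,0,0,0,0,-1, 0,0,0,0,0,0,-1, 0,0,0,0,0,0,-1, 0,0,0,0,0,0,-1, 0,0,0,0,0,0,-1, 0,0,0,0,0,0,-1, 0,0,0,0,0,0,-1, 0,0,0,0,0,0,-1]' 80
python3 - <<'E'
from h import *
o=telemetry.get_obs(); P0=np.array([490.2,-352.,215]); M0=rot(o['tcp_rot'])
d=155
# shifts in tool frame for lid angle th, arc about hinge, tool turning with the lid
for th in np.arange(0.05,0.70,0.05):
    x=np.array([np.cos(.032),np.sin(.032),0]); H=np.array([0,221.,-d]) # hinge rel TCP in box axes
    T=R.from_rotvec([-th,0,0]).as_matrix(); s=H-T@H   # TCP shift, box axes
    print(round(th,2),'tool shift m',[0,round(-s[1]/1000,4),round(-s[2]/1000,4)],'rx deg',round(np.degrees(th),2))
E
```

```text
t: 16.45
position: [490.5, -350.5, 214.6]
tcp_rot: [-3.137, -0.05, 0.002]
force: [0.7, 12.1, 3.6]
finger_gap: 0.086
gripper_force: 78.1
t: 17.7
position: [490.5, -350.5, 214.6]
tcp_rot: [-3.137, -0.05, 0.002]
force: [0.8, 10.1, 4.3]
finger_gap: 0.086
gripper_force: 78.1
0.05 tool shift m [0, np.float64(-0.008), np.float64(-0.0109)] rx deg 2.86
0.1 tool shift m [0, np.float64(-0.0166), np.float64(-0.0213)] rx deg 5.73
0.15 tool shift m [0, np.float64(-0.0256), np.float64(-0.0313)] rx deg 8.59
0.2 tool shift m [0, np.float64(-0.0352), np.float64(-0.0408)] rx deg 11.46
0.25 tool shift m [0, np.float64(-0.0452), np.float64(-0.0499)] rx deg 14.32
0.3 tool shift m [0, np.float64(-0.0557), np.float64(-0.0584)] rx deg 17.19
0.35 tool shift m [0, np.float64(-0.0665), np.float64(-0.0664)] rx deg 20.05
0.4 tool shift m [0, np.float64(-0.0778), np.float64(-0.0738)] rx deg 22.92
0.45 tool shift m [0, np.float64(-0.0894), np.float64(-0.0807)] rx deg 25.78
0.5 tool shift m [0, np.float64(-0.1014), np.float64(-0.087)] rx deg 28.65
0.55 tool shift m [0, np.float64(-0.1136), np.float64(-0.0927)] rx deg 31.51
0.6 tool shift m [0, np.float64(-0.1261), np.float64(-0.0977)] rx deg 34.38
0.65 tool shift m [0, np.float64(-0.1389), np.float64(-0.1021)] rx deg 37.24
```

The bar is gripped. I swing the lid up along its arc, with the tool turning about -x and a 2 mm correction for the side force, and stop short to measure.

```bash
python3 -m pendant '[0,-0.002,0,0,0,0,-1, 0,-0.006,-0.006,-1.43,0,0,-1, 0,-0.01,-0.0109,-2.86,0,0,-1, 0,-0.0186,-0.0213,-5.73,0,0,-1, 0,-0.0276,-0.0313,-8.59,0,0,-1, 0,-0.0372,-0.0408,-11.46,0,0,-1, 0,-0.0472,-0.0499,-14.32,0,0,-1, 0,-0.0577,-0.0584,-17.19,0,0,-1, 0,-0.0685,-0.0664,-20.05,0,0,-1, 0,-0.0742,-0.0702,-21.5,0,0,-1]' 80
python3 - <<'E'
from h import *
o=telemetry.get_obs(); M=rot(o['tcp_rot']); b=o['position']+155*M[:,2]
print('bar',b.round(1),'tilt',np.degrees(np.arctan2(-M[1,2],-M[2,2])),'th from z',np.arcsin((b[2]-60)/221),'q',o['q'].round(2),o['force'].round(1))
E
```

```text
t: 18.95
position: [488.0, -278.0, 284.3]
tcp_rot: [2.766, 0.048, 0.01]
force: [1.5, -0.6, -5.5]
finger_gap: 0.087
gripper_force: 78.6
bar [ 490.  -334.7  140. ] tilt 21.460121240009855 th from z 0.3706071054293489 q [-0.21  0.36 -0.59  0.65 -0.62  1.28] [ 1.5 -0.6 -5.5]
```

```bash
python3 -m pendant '[0,-0.004,-0.0054,-1.43,0,0,-1, 0,-0.0122,-0.0161,-4.3,0,0,-1, 0,-0.0211,-0.0263,-7.16,0,0,-1, 0,-0.0303,-0.036,-10,0,0,-1, 0,-0.0402,-0.0454,-12.9,0,0,-1, 0,-0.0473,-0.0516,-14.9,0,0,-1, 0,-0.0505,-0.0542,-15.75,0,0,-1, 0,-0.0515,-0.0551,-16.04,0,0,-1, 0,-0.0515,-0.0551,-16.04,0,0,-1, 0,-0.0515,-0.0551,-16.04,0,0,-1]' 80
python3 - <<'E'
from h import *
for n in ('a','b','c'):
    o=telemetry.get_obs(); M=rot(o['tcp_rot']); b=o['position']+154.6*M[:,2]
    print(o['t'],'bar',b.round(1),'tilt',np.arctan2(-M[1,2],-M[2,2]).round(4),'th z',np.arcsin((b[2]-60)/221).round(4),'th yz',np.arctan2(b[2]-60,-b[1]-128.5).round(4),o['force'].round(1),o['finger_gap'].round(3))
    if n=='a': im=optics.capture('wrist'); save(im,'w8.png'); c=optics.get_calibration('wrist')
    if n=='b': im=optics.capture('scene'); save(im,'s8.png'); cs=optics.get_calibration('scene')
p=[486.2,-215.9,.032]
print('tip in wrist',proj(c,B(p,[tip(.65)])).round(0))
m=nets.masks_of('scene','lid'); print([(x['score'],np.round(x['at'],1),x['pixels'].sum()) for x in m[:2]])
x=cv2.convexHull(max(cv2.findContours(m[0]['pixels'].astype(np.uint8),0,2)[0],key=cv2.contourArea)); print(cv2.approxPolyDP(x,3,True)[:,0,::-1].tolist())
for th in (.6,.65,.7):
    q=np.array([[110,-175+0,8],[-110,-175,8],[55,-221,0],[-55,-221,0]],float)
    ct,st=np.cos(th),np.sin(th); P=np.c_[q[:,0],85+q[:,1]*ct+q[:,2]*st,60-q[:,1]*st+q[:,2]*ct]
    print(th,proj(cs,B(p,P)).round(1).tolist())
m=nets.spot_in('scene','index_tip'); print([(x['score'],np.round(x['at'],1)) for x in m[:2]])
E
```

```text
t: 20.2
position: [486.2, -210.6, 316.8]
tcp_rot: [2.488, 0.042, 0.014]
force: [3.1, -2.5, -3.9]
finger_gap: 0.082
gripper_force: 78.6Traceback (most recent call last):
  File "<stdin>", line 4, in <module>
AttributeError: 'float' object has no attribute 'round'
```

```bash
python3 - <<'E'
from h import *
for n in ('a','b','c'):
    o=telemetry.get_obs(); M=rot(o['tcp_rot']); b=o['position']+154.6*M[:,2]
    print(o['t'],'bar',b.round(1),'tilt',np.arctan2(-M[1,2],-M[2,2]).round(4),'th z',np.arcsin((b[2]-60)/221).round(4),'th yz',np.arctan2(b[2]-60,-b[1]-128.5).round(4),o['force'].round(1),o['finger_gap'])
    if n=='a': im=optics.capture('wrist'); save(im,'w8.png'); c=optics.get_calibration('wrist')
    if n=='b': im=optics.capture('scene'); save(im,'s8.png'); cs=optics.get_calibration('scene')
p=[486.2,-215.9,.032]
print('tip in wrist',proj(c,B(p,[tip(.65)])).round(0))
m=nets.masks_of('scene','lid'); print([(x['score'],np.round(x['at'],1),x['pixels'].sum()) for x in m[:2]])
if m: x=cv2.convexHull(max(cv2.findContours(m[0]['pixels'].astype(np.uint8),0,2)[0],key=cv2.contourArea)); print(cv2.approxPolyDP(x,3,True)[:,0,::-1].tolist())
for th in (.6,.65,.7):
    q=np.array([[110,-175+0,8],[-110,-175,8],[55,-221,0],[-55,-221,0]],float)
    ct,st=np.cos(th),np.sin(th); P=np.c_[q[:,0],85+q[:,1]*ct+q[:,2]*st,60-q[:,1]*st+q[:,2]*ct]
    print(th,proj(cs,B(p,P)).round(1).tolist())
m=nets.spot_in('scene','index_tip'); print([(x['score'],np.round(x['at'],1)) for x in m[:2]])
E
```

```text
20.2 bar [ 489.4 -304.5  194. ] tilt 0.6525 th z 0.6512 th yz 0.6506 [ 3.1 -2.5 -3.9] 0.08185558333113017
20.25 bar [ 489.4 -304.5  194. ] tilt 0.6525 th z 0.6512 th yz 0.6506 [ 3.5 -3.7 -4. ] 0.0853889739730876
20.3 bar [ 489.4 -304.5  194. ] tilt 0.6525 th z 0.6512 th yz 0.6506 [ 4.3 -3.5 -3.2] 0.08699648150645156
tip in wrist [[-11. -99.]]
[(0.68, array([246.3, 246.1]), np.int64(2116))]
[[216, 233], [240, 279], [249, 276], [268, 251], [265, 222], [257, 210]]
0.6 [[268.2, 251.6], [229.7, 184.8], [268.3, 222.6], [248.0, 188.4]]
0.65 [[265.4, 252.5], [227.0, 185.5], [264.8, 223.5], [244.5, 189.1]]
0.7 [[262.5, 253.5], [224.1, 186.2], [261.1, 224.6], [240.8, 190.0]]
[]
```

The lid is held at 0.651 rad. I cross-check the index angle on the stored picture by matching the dark strip itself rather than its tip pixel.

```bash
python3 - <<'E'
from h import *
from scipy.ndimage import map_coordinates
c=optics.get_calibration('wrist'); o=telemetry.get_obs(); M=rot(o['tcp_rot']); Rc=M.T@rot(c['orientation']); tc=M.T@(np.array(c['position'])-o['position'])
R0=toolR(0)@R.from_rotvec([-.54,34.85,-1.9],degrees=True).as_matrix().T
c=dict(c); c['orientation']=R0@Rc; c['position']=np.array([759.4,-175.7,325.9])+R0@tc
L=[(118,85-58*np.cos(t),60+58*np.sin(t)) for t in (0,np.pi/2,np.pi/3)]
px=np.array([(164.5,327),(216.7,260.3),(125+500/6,245+298/6)])+[-.63,1.34]
im=cv2.imread('pics/w6.png').max(2).astype(float)
for xf in (116,118,120):
    L2=[(xf,)+l[1:] for l in L]
    s=least_squares(lambda u:np.r_[(proj(c,B([u[0],u[1],.032],L2)+[0,0,u[2]])-px).ravel(),u[2]/2],[486,-216,0]); u=s.x
    rs=np.r_[np.linspace(20,36,17),np.linspace(59,65,7)]; best=[]
    for th in np.arange(.55,.76,.005):
        I=[]
        for off in (-1.2,0,1.2):
            P=[(122,85-r*np.cos(th)+off*np.sin(th),60+r*np.sin(th)+off*np.cos(th)) for r in rs]
            q=proj(c,B([u[0],u[1],.032],P)+[0,0,u[2]]); I.append(map_coordinates(im,q.T,order=1))
        I=np.mean(I,0); best.append((np.mean(I[:17]),np.mean(I[17:]),th))
    b=np.array(best); w=lambda k:(lambda e:(e*b[:,2]).sum()/e.sum())(np.clip(np.percentile(b[:,k],35)-b[:,k],0,None))
    print(xf,u.round(1),s.fun.round(1),'inner',b[b[:,0].argmin(),2].round(3),w(0).round(3),'outer',b[b[:,1].argmin(),2].round(3),w(1).round(3),b[:,:2].min(0).round())
E
```

```text
116 [ 487.6 -215.8    0.8] [ 0.3 -0.2 -0.3  0.2 -0.1 -0.   0.4] inner 0.675 0.681 outer 0.665 0.671 [66. 71.]
118 [ 485.6 -215.9    0.8] [ 0.3 -0.2 -0.3  0.2 -0.1 -0.   0.4] inner 0.64 0.643 outer 0.65 0.652 [66. 71.]
120 [ 483.6 -215.9    0.8] [ 0.3 -0.2 -0.3  0.2 -0.1 -0.   0.4] inner 0.6 0.605 outer 0.63 0.635 [66. 75.]
```

The strip match gives 0.64 to 0.66 rad, with inner and outer parts agreeing at about 0.655. The lid at 0.651 agrees with that, so I hand in.

```bash
python3 - <<'E'
from h import *
o=telemetry.get_obs(); print(o['t'],o['position'].round(1),o['force'].round(1),o['gripper_force'])
print(order.job_done())
E
```

```text
20.4 [ 486.2 -210.6  316.7] [ 3.4 -3.2 -3.8] 78.56867909431458
the job is handed in; nothing more can be done
None
```

The job is handed in at 20.4 s: the cover stands upright on the bare bench to the left, and the gripper holds the lid at about 0.651 rad against an index angle measured at about 0.65; on the way, one mistyped move made the arm briefly overshoot about 60 mm to the left with the cover in hand, touching nothing I could see.

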